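# Set a three-legged lewis and its shackle in a stone

### The arm

A 6-joint arm with a two-finger parallel gripper is mounted at the origin on a cart in front of the work surface, level with it; the furniture and walls round the work are solid. World frame = base frame: x ahead of the robot, y to its left, z up, the work surface at z = 0. Lengths are in m, angles in rad, forces in N, time in s.
With the tool pointing down it reaches from about 0.35 to 0.875 m from the base axis. Payload 15.5 kg.
Tool frame: the origin (TCP) lies midway between the tips of the shut fingers; the grasp point (between the pads) lies 19 mm behind it; z points along the fingers, y is the line along which they close (so a half turn about z gives the same grasp; the last joint's range is limited). The gripper opens to 85 mm and grips with 20 to 120 N. Pads are 22 mm wide; open, the fingers measure 114 mm over their backs; the gripper's body (76 mm by 85 mm) begins 54 mm behind the grasp point. The pads swing forward as they close: fully open they stand 13 mm farther back than shut.
Start: joints at [1.139, 0.494, 1.345, -0, 1.302, -0.096], TCP at [0.207, 0.59, 0.231] pointing down, gripper open.
Joint ranges: [-2.91, 2.91], [-0.82, 2.16], [0.22, 2.67], [-1.22, 4.37], [0.12, 2.79], [-3.08, 3.08]. Speed limits (rad/s): [1.89, 1.89, 2.57, 3.01, 3.01, 3.01].

### API

Orientations are given as a 3x3 rotation matrix whose columns are the frame's x, y, z axes.
In Python, from cell import bot gives the robot as it stands.
- The arm moves only by the tool send_rows, never from a script. Its argument "steps" is text: rows parted by semicolons, each of 5 numbers parted by spaces: the opening in per cent of the stroke, from 0 (shut) to 100 (fully open), then the shift along the tool's x, y, z in m, then the turn about the tool's z in degrees. A call has 1 to 8 rows; each row is the pose to reach, as a shift and turn from the pose commanded when the call began, along the tool's axes at that moment; what a row does not reach only later rows make up. A row lasts 1/12 s, in which the tool goes at most 41.7 mm and 7.16 degrees, less where a joint would pass 70% of its speed; a pose out of reach is approached as far as the arm can. A call with a gripper value outside its range is refused whole. The fingers move at their own pace and stop on an object; "squeeze" is the grip in N (left out, the last holds). Time passes only in rows, so rows that repeat a pose let the fingers close. It gives the time, the measured TCP pose, the force, the opening and the grip force at its end, in the units of the state.
- bot.sense(): the state, without advancing time (a new reading comes with each control period).
- bot.read_camera(name): name is "side" or "top" or "wrist"; returns a dict with "frame" (384x512x3 uint8, red, green, blue), "range_z" (384x512 float32, m along the optical axis (not along the pixel's ray), 0 where there is no reading), "camera_matrix" (3x3 intrinsics, pixels), "world_from_camera" (4x4, takes a point from camera to world coordinates); the wrist camera has in their place "hand_eye" (4x4, takes a point from camera to tool coordinates, whose origin is the TCP and whose axes are the flange's). Camera axes: x right, y down, z forward; pixel columns grow to the right and rows downward; lengths in m; the calibration is good to about 2 mm. A picture is of the moment at which its call begins: read the wrist's pose just before it.
- bot.finish_job(): hands the job in; it is judged then, once.
The state is a dict: "time_s": time; "joint_positions": joint angles; "qvel": joint speeds; "joint_torque": joint torques, N m; "tcp_pos": TCP position; "ee_rot": TCP orientation; "ft_force": force on the tool from outside, world axes, zero at the start; "ft_torque": the same for the moment, N m; "width": finger opening in m; "grasp_force": force on a finger pad.
Only numpy, scipy, OpenCV 4.12 (cv2) and the standard library are available. Lean on these libraries where they do the work, as an engineer would, in place of code of your own. Each camera call takes 0.05 s, during which the arm holds its last target. There are 200 camera calls.

### The job

Set the three-legged lewis in the stone's dovetail hole, ready for pinning: stand a flared leg in each end with its flare pushed out under the undercut, then lower the straight leg between them, right down to the floor, to lock them. Last, stand the shackle on the stone astride the three heads with its eyes in line with theirs. Leave the pin, whetstone and jar where they lie.

Things in the scene. Friction and masses are not known exactly. Their poses are not given: they have to be found in the camera images.
- stone: Pale fixed stone, 130 (x) x 170 (y) x 105 mm, flat top, rough sides. Origin: centre of underside. Hole in mid top: mouth 68 mm along y x 36 along x (4 mm chamfer round it), 60 deep (floor 45 mm above origin); x walls upright, both y-end walls undercut: 100 mm long at the floor. Flared feet go in near the middle, then out along the floor till head centres are 22-24 mm from the hole's centre.
- flared_leg_1: Dark steel leg, 0.4 kg, 115 mm tall, standing. Origin: foot underside, below head centre; z up. Head (above 58 mm) 30 wide (x +-15), 20 thick (y +-10), round top; 18 mm eye along y, 100 mm up. Below, the -y face stays flat and upright (to the middle leg), the +y face flares to y=+23 at the foot (goes outward); foot 26 wide. Grip across x 85-95 mm up. Either end of the hole will do.
- flared_leg_2: The other flared leg: same shape, size, origin and axes as flared_leg_1.
- middle_leg: Straight dark steel leg, 0.45 kg, 115 mm tall, standing. Origin: centre of foot underside; z up. 30 wide (x +-15), 22 thick (y +-11), both y faces upright; the lowest 18 mm narrows to a 26 x 17 tip. Round head, 18 mm eye along y, 100 mm up. It has a 28 mm gap when both flared legs are fully out; all head tops are bevelled on their y sides. Grip across x 85-95 mm up.
- shackle: Dark steel inverted U, 0.5 kg, standing. Origin: between its feet at their underside; z up. Two straps 36 wide (x), 10 thick at y=+-47 mm (84 mm clear between), each with an 18 mm eye along y, 40 mm up. Bow: 14 mm round bar, its top straight along y for 40 mm, centre 112 mm up: grip there across x. Set on the stone's top, y along the hole; leg heads stand 55 mm above the stone.
- pin: Bystander: lewis pin, 10 mm round steel rod 125 mm long with a 58 mm cross bar at one end, lying flat. Origin: on the table under the rod's middle; rod along x.
- whetstone: Bystander: grey and buff sharpening stone, 48 x 150 x 24 mm, lying flat, long along y. Origin: centre of its underside.
- jar: Bystander: round lidded jar, 60 mm across, 81 mm tall. Origin: centre of its underside.

How it is judged:
On the way, in this order (a step that is already met when the one before it is completed fails the run):
1. a first flared leg stands in the hole (((z of flared_leg_1 in the frame of stone between 0.035 and 0.055 m and x of flared_leg_1 in the frame of stone between -0.012 and 0.012 m and y of flared_leg_1 in the frame of stone between -0.036 and 0.036 m) or (z of flared_leg_2 in the frame of stone between 0.035 and 0.055 m and x of flared_leg_2 in the frame of stone between -0.012 and 0.012 m and y of flared_leg_2 in the frame of stone between -0.036 and 0.036 m))), for 0.2 s.
2. both flared legs stand in the hole, one towards each end (z of flared_leg_1 in the frame of stone between 0.035 and 0.055 m and x of flared_leg_1 in the frame of stone between -0.012 and 0.012 m and y of flared_leg_1 in the frame of stone between -0.036 and 0.036 m and z of flared_leg_2 in the frame of stone between 0.035 and 0.055 m and x of flared_leg_2 in the frame of stone between -0.012 and 0.012 m and y of flared_leg_2 in the frame of stone between -0.036 and 0.036 m and ((y of flared_leg_1 in the frame of stone above 0 m and y of flared_leg_2 in the frame of stone below 0 m) or (y of flared_leg_1 in the frame of stone below 0 m and y of flared_leg_2 in the frame of stone above 0 m))), for 0.2 s.
3. the middle leg stands on the floor of the hole between the flared legs (z of middle_leg in the frame of stone between 0.035 and 0.055 m and x of middle_leg in the frame of stone between -0.012 and 0.012 m and y of middle_leg in the frame of stone between -0.036 and 0.036 m and z of flared_leg_1 in the frame of stone between 0.039 and 0.05 m and x of flared_leg_1 in the frame of stone between -0.008 and 0.008 m and angle between each of flared_leg_1, flared_leg_2's own z axis and vertical below 0.12 rad and angle between the y axis of each of flared_leg_1, flared_leg_2 and the y axis of stone, either way round below 0.25 rad and z of flared_leg_2 in the frame of stone between 0.039 and 0.05 m and x of flared_leg_2 in the frame of stone between -0.008 and 0.008 m and ((y of flared_leg_1 in the frame of stone between 0.012 and 0.032 m and y of flared_leg_2 in the frame of stone between -0.032 and -0.012 m) or (y of flared_leg_1 in the frame of stone between -0.032 and -0.012 m and y of flared_leg_2 in the frame of stone between 0.012 and 0.032 m))), for 0.2 s.
4. the shackle stands on the stone astride the three heads (z of shackle in the frame of stone between 0.1 and 0.11 m and x of shackle in the frame of middle_leg between -0.008 and 0.008 m and y of shackle in the frame of stone between -0.016 and 0.016 m and angle between shackle's own z axis and vertical below 0.1 rad and angle between the y axis of shackle and the y axis of stone, either way round below 0.2 rad), for 0.2 s.
At the end, for the whole second after the job is handed in: All three legs stand on the hole's floor (5 mm; upright 0.12 rad; 8 mm off its centre line; turned 0.25 rad), flared ones 12-32 mm to each side, middle within 11 mm; shackle stands astride on the stone (5 mm; tilt 0.1, turn 0.2 rad), its eyes within 8 mm of the middle eye; all at rest (all of step 4 and z of flared_leg_1 in the frame of stone between 0.039 and 0.05 m and x of flared_leg_1 in the frame of stone between -0.008 and 0.008 m and angle between each of flared_leg_1, flared_leg_2, middle_leg's own z axis and vertical below 0.12 rad and angle between the y axis of each of flared_leg_1, flared_leg_2, middle_leg and the y axis of stone, either way round below 0.25 rad and z of flared_leg_2 in the frame of stone between 0.039 and 0.05 m and x of flared_leg_2 in the frame of stone between -0.008 and 0.008 m and ((y of flared_leg_1 in the frame of stone between 0.012 and 0.032 m and y of flared_leg_2 in the frame of stone between -0.032 and -0.012 m) or (y of flared_leg_1 in the frame of stone between -0.032 and -0.012 m and y of flared_leg_2 in the frame of stone between 0.012 and 0.032 m)) and z of middle_leg in the frame of stone between 0.039 and 0.05 m and x of middle_leg in the frame of stone between -0.008 and 0.008 m and y of middle_leg in the frame of stone between -0.011 and 0.011 m and linear speed of each of flared_leg_1, flared_leg_2, middle_leg, shackle below 0.01 m/s); the robot touches nothing.
It fails at once if the pin is displaced by more than 30 mm (distance of pin from where it was at the start of the episode above 0.03 m).
It fails at once if the whetstone is displaced by more than 30 mm (distance of whetstone from where it was at the start of the episode above 0.03 m).
It fails at once if the jar is displaced by more than 30 mm (distance of jar from where it was at the start of the episode above 0.03 m).
It also fails if it takes over 109 s, if anything falls off the work surface, if the arm or the gripper's body presses on something with over 40 N, if the wrist force passes 120 N, or if a joint passes its speed limit or range.

## Working session

There is one attempt and no reset: what is moved stays moved. The work goes in short steps, Python scripts to look and compute and a tool call to move; the robot and the scene stay as the last step left them, time stands still between calls to the robot, and variables do not carry over. Pictures are saved under pics/ and viewed, at most 14 in all, crops included, and the job is handed in when it is done.

Besides the shell and the picture viewer there is one more tool, called after "Request:" as name(argument=value, ...) on one line, values as JSON. send_rows: Moves the arm, as the interface text tells. Its arguments: {"type":"object","properties":{"steps":{"type":"string"},"squeeze":{"type":"number"}},"required":["steps"]}

```bash
mkdir -p pics; ls
python3 - <<'E'
from cell import bot
import cv2,numpy as np
s=bot.sense();print(s['time_s'],s['tcp_pos'],s['ee_rot'],s['width'])
ims=[]
for n in('side','top'):
    d=bot.read_camera(n);np.savez(f'{n}0.npz',**d);print(n,d['camera_matrix'].tolist(),np.round(d['world_from_camera'],3).tolist(),(d['range_z']>0).mean())
    cv2.imwrite(f'pics/{n}0.png',d['frame'][:,:,::-1])
E
```

```text
pics
0.0 [0.20637269 0.5895476  0.23066958] [[-9.43811923e-01  3.30482651e-01 -5.20956226e-04]
 [ 3.30483043e-01  9.43811217e-01 -1.15979767e-03]
 [ 1.08391321e-04 -1.26679807e-03 -9.99999192e-01]] 0.08560637517306172
side [[440.66486207650127, 0.0, 258.0322149598887], [0.0, 440.66486207650127, 190.22369037216347], [0.0, 0.0, 1.0]] [[-0.142, 0.62, -0.772, 1.169], [0.99, 0.091, -0.109, 0.358], [0.003, -0.78, -0.626, 0.572], [0.0, 0.0, 0.0, 1.0]] 0.9957224527994791
top [[490.56053731991335, 0.0, 257.839738344818], [0.0, 490.56053731991335, 190.7730787951257], [0.0, 0.0, 1.0]] [[0.0, -0.998, 0.067, 0.452], [-1.0, 0.001, 0.023, 0.253], [-0.023, -0.067, -0.997, 1.254], [0.0, 0.0, 0.0, 1.0]] 0.9959767659505209
```

View pics/top0.png

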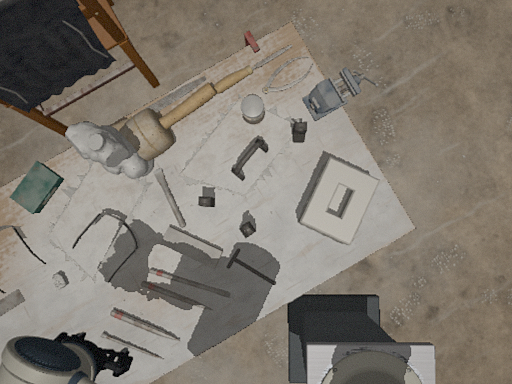

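View pics/side0.png

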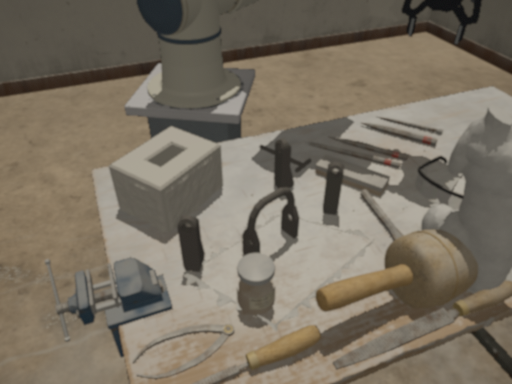

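The top view shows the stone at about (338,198), the shackle at (250,157), legs at (206,197), (248,225) and (299,130), the jar at (252,107) and the pin at (250,265). The side view agrees, so I'll measure next.

```bash
cat > h.py <<'E'
import numpy as np,cv2
def cloud(d,T=None):
    K=d['camera_matrix'];T=d['world_from_camera'] if T is None else T
    z=d['range_z'];v,u=np.mgrid[:z.shape[0],:z.shape[1]]
    p=np.stack([(u-K[0,2])*z/K[0,0],(v-K[1,2])*z/K[1,1],z],-1)
    w=p@T[:3,:3].T+T[:3,3];w[z<=0]=np.nan;return w
def rect(xy):
    (c,s,a)=cv2.minAreaRect((xy*1000).astype(np.float32));return np.round(c,1),np.round(s,1),round(a,1)
E
python3 - <<'E'
from h import *
for n,seeds in(('top',dict(stone=(318,215),stone2=(360,185),sh=(250,157),A=(206,197),B=(248,225),C=(299,130),jar=(252,107))),):
    d=np.load(n+'0.npz');w=cloud(d)
    m=np.nan_to_num((w[:,:,2]>0.03)).astype(np.uint8)
    nl,L=cv2.connectedComponents(m,connectivity=4)
    for k,(u,v) in seeds.items():
        l=L[v,u]
        if l==0: print(k,'none',w[v,u]);continue
        p=w[L==l];zt=np.nanpercentile(p[:,2],95);t=p[p[:,2]>zt-.012]
        print(k,len(p),'ztop',round(zt,3),'all',rect(p[:,:2]),'top',rect(t[:,:2]))
    print('table z',np.nanmedian(w[200:215,230:240,2]))
d=np.load('top0.npz');f=d['frame'][90:290,140:390,::-1]
cv2.imwrite('pics/topc.png',cv2.resize(f,(750,600),interpolation=cv2.INTER_CUBIC))
E
```

```text
stone 4291 ztop 0.108 all (array([507.5,  88.3]), array([138. , 176.9]), 64.4) top (array([507.5,  88.8]), array([130.9, 170.7]), 64.8)
stone2 4291 ztop 0.108 all (array([507.5,  88.3]), array([138. , 176.9]), 64.4) top (array([507.5,  88.8]), array([130.9, 170.7]), 64.8)
sh none [0.62315059 0.30222077 0.00315731]
A 160 ztop 0.115 all (array([506.9, 406.6]), array([30. , 22.2]), 86.8) top (array([506.5, 406.6]), array([28.8, 19.5]), 83.8)
B 142 ztop 0.115 all (array([439. , 307.6]), array([29.9, 27.8]), 35.0) top (array([441.3, 304.4]), array([29.2, 19.4]), 33.6)
C 218 ztop 0.115 all (array([681.5, 180. ]), array([28.9, 29.8]), 1.1) top (array([685., 180.]), array([19.5, 28.6]), 0.1)
jar 502 ztop 0.084 all (array([737.4, 294.3]), array([56.7, 55.5]), 43.9) top (array([738.4, 295.3]), array([54.5, 55.1]), 50.6)
table z -1.3133440767365556e-05
```

View pics/topc.png

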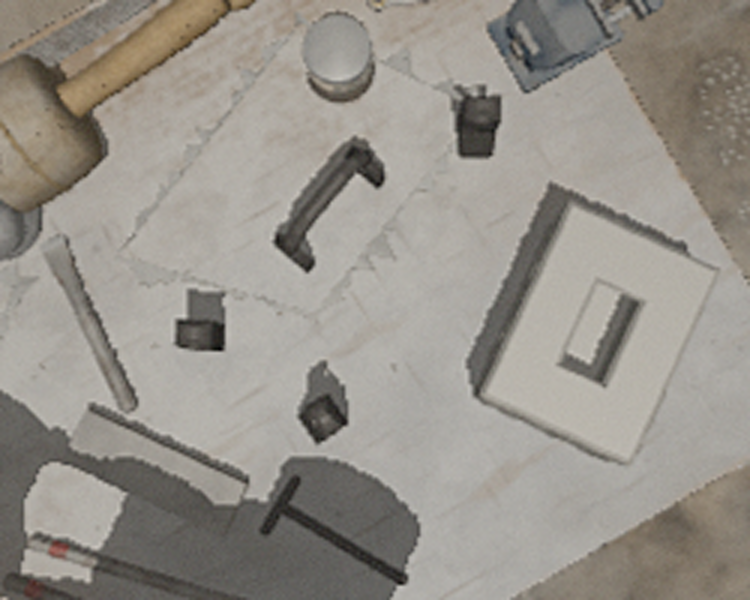

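The close crop confirms the layout: legs B (323,415) and C (478,122) show flares, and A (200,333) is straight. Hole corners are at about (600,280) and (605,385). I'll move over B and look with the wrist camera.

```bash
cat >> h.py <<'E'
def go(bot,x,y,z,phi):
    "row numbers to bring the TCP to x,y,z (m), tool-y direction phi (deg)"
    s=bot.sense();R=s['ee_rot'];p0=np.arctan2(R[1,1],R[0,1])
    d=R.T@(np.array([x,y,z])-s['tcp_pos']);t=(np.degrees(p0)-phi+180)%360-180
    return np.round(d,4),round(t,1)
def wrist(bot,name=None):
    s=bot.sense();d=bot.read_camera('wrist');T=np.eye(4);T[:3,:3]=s['ee_rot'];T[:3,3]=s['tcp_pos']
    T=T@d['hand_eye']
    if name: cv2.imwrite(f'pics/{name}.png',d['frame'][:,:,::-1])
    return d,cloud(d,T),T,s
E
python3 -c "
from h import *;from cell import bot
print(go(bot,.441,.304,.25,33.6));print(np.round(bot.read_camera('wrist')['hand_eye'],3))"
```

```text
(array([-0.3158, -0.1921, -0.0191]), np.float64(37.1))
[[ 0.    -0.949 -0.316  0.082]
 [ 1.    -0.     0.002  0.001]
 [-0.002 -0.316  0.949 -0.143]
 [ 0.     0.     0.     1.   ]]
```

Request:
send_rows(steps="100 -0.316 -0.192 -0.02 37.1;100 -0.316 -0.192 -0.02 37.1;100 -0.316 -0.192 -0.02 37.1;100 -0.316 -0.192 -0.02 37.1;100 -0.316 -0.192 -0.02 37.1;100 -0.316 -0.192 -0.02 37.1;100 -0.316 -0.192 -0.02 37.1;100 -0.316 -0.192 -0.02 37.1", squeeze=60)

```text
time_s: 0.82
tcp_pos: [0.4187, 0.3309, 0.2494]
ee_rot: [[-0.553, 0.833, -0.0], [0.833, 0.553, -0.0], [0.0, -0.0, -1.0]]
ft_force: [1.8, 0.2, -0.1]
width: 0.0856
grasp_force: 0.0
```

Request:
send_rows(steps="100 0 0 0 0;100 0 0 0 0")

```text
time_s: 0.98
tcp_pos: [0.4192, 0.3311, 0.2493]
ee_rot: [[-0.55, 0.835, 0.0], [0.835, 0.55, -0.0], [-0.0, -0.0, -1.0]]
ft_force: [-0.0, 1.5, -0.0]
width: 0.0856
grasp_force: 0.0
```

```bash
cat >> h.py <<'E'
def blob(w,c,r=.05,lo=.03):
    "top rect and body rect of the thing near c above height lo"
    m=(np.hypot(w[...,0]-c[0],w[...,1]-c[1])<r)&(w[...,2]>lo);p=w[m]
    zt=np.percentile(p[:,2],97);t=p[p[:,2]>zt-.01]
    return len(p),round(zt,4),rect(p[:,:2]),rect(t[:,:2])
E
python3 - <<'E'
from h import *;from cell import bot
d,w,T,s=wrist(bot,'w1');print(s['time_s'],s['tcp_pos'],go(bot,.441,.304,.25,33.6))
print(blob(w,(.441,.304)));
E
```

```text
0.9833 [0.41915857 0.33114983 0.24927507] (array([-0.0362,  0.0035, -0.0008]), np.float64(-0.1))
(5571, np.float64(0.3334), (array([438.2, 327.4]), array([60.4, 57.2]), 37.6), (array([414.2, 341.8]), array([39.8,  4.6]), 32.6))
```

View pics/w1.png

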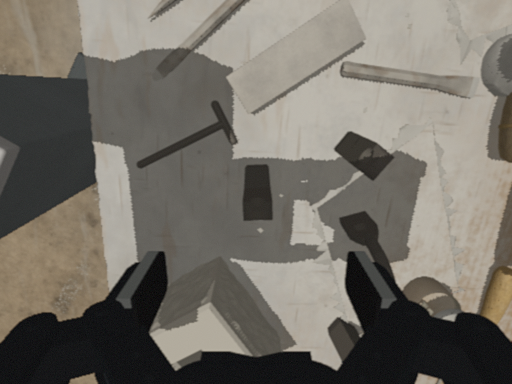

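The wrist view shows leg B at (258,192), lined up with the fingers. The fingers are in the lower corners and the stone is at the bottom. I'll filter out the fingers and measure.

```bash
cat >> h.py <<'E'
def blob(w,c,r=.05,lo=.03,hi=.135,dz=.01):
    m=(np.hypot(w[...,0]-c[0],w[...,1]-c[1])<r)&(w[...,2]>lo)&(w[...,2]<hi);p=w[m]
    zt=np.percentile(p[:,2],97);t=p[p[:,2]>zt-dz]
    return len(p),round(zt,4),rect(p[:,:2]),rect(t[:,:2])
E
python3 - <<'E'
from h import *;from cell import bot
d,w,T,s=wrist(bot)
for c in ((.441,.304),(.507,.407)):print(blob(w,c,.04),blob(w,c,.04,.005,dz=.003))
print(go(bot,.441,.304,.2,33.6))
E
```

```text
(1293, np.float64(0.1153), (array([436.8, 307.3]), array([30., 28.]), 35.1), (array([438.8, 304.2]), array([28. , 18.5]), 33.8)) (1508, np.float64(0.1152), (array([435.3, 309.4]), array([30.1, 32.9]), 34.8), (array([438.4, 303.9]), array([20.3, 13. ]), 34.3))
(1461, np.float64(0.1155), (array([504.5, 406.5]), array([30.2, 22.7]), 86.9), (array([504.4, 406.3]), array([28.8, 21.6]), 86.9)) (1583, np.float64(0.1155), (array([504.5, 406.5]), array([30.2, 22.7]), 86.9), (array([504.4, 406.1]), array([20.3, 14.9]), 84.4))
(array([-0.0371,  0.0035,  0.0491]), np.float64(-0.0))
```

```bash
python3 -c "
from h import *;from cell import bot
print(go(bot,.439,.304,.071,34.8))"
```

```text
(array([-0.0361,  0.0019,  0.1781]), np.float64(-1.2))
```

Request:
send_rows(steps="80 -0.036 0.002 0 -1.2;80 -0.036 0.002 0.03 -1.2;80 -0.036 0.002 0.06 -1.2;80 -0.036 0.002 0.09 -1.2;80 -0.036 0.002 0.12 -1.2;80 -0.036 0.002 0.15 -1.2;80 -0.036 0.002 0.178 -1.2;80 -0.036 0.002 0.178 -1.2")

```text
time_s: 1.75
tcp_pos: [0.4362, 0.3038, 0.067]
ee_rot: [[-0.572, 0.82, -0.006], [0.82, 0.572, -0.003], [0.001, -0.007, -1.0]]
ft_force: [-1.4, -1.0, -1.6]
width: 0.0685
grasp_force: 0.0
```

Request:
send_rows(steps="80 0 0 0 0;30 0 0 0 0;0 0 0 0 0;0 0 0 0 0;0 0 0 0 0;0 0 0 0 0;0 0 0 0 0;0 0 0 0 0")

```text
time_s: 2.42
tcp_pos: [0.44, 0.3042, 0.0729]
ee_rot: [[-0.571, 0.821, 0.002], [0.821, 0.571, 0.001], [-0.0, 0.002, -1.0]]
ft_force: [-3.3, -0.9, 13.8]
width: 0.029
grasp_force: 58.2
```

Request:
send_rows(steps="0 0 0 -0.03 0;0 0 0 -0.07 0;0 0 0 -0.11 0;0 0 0 -0.15 0;0 0 0 -0.19 0;0 0 0 -0.19 0")

```text
time_s: 2.92
tcp_pos: [0.4421, 0.3053, 0.2695]
ee_rot: [[-0.571, 0.821, 0.011], [0.821, 0.571, 0.006], [-0.001, 0.012, -1.0]]
ft_force: [2.1, 0.4, -0.9]
width: 0.0292
grasp_force: 62.0
```

```bash
python3 -c "
from h import *;from cell import bot
print(go(bot,.559,.063,.26,64.8))
d=bot.read_camera('top');w=cloud(d);print(blob(w,(.507,.088),.13,.09,.125,dz=.012))
m=(np.hypot(w[...,0]-.5075,w[...,1]-.0885)<.055)&(w[...,2]<.085);p=w[m];print(rect(p[:,:2]),np.percentile(p[:,2],[5,50,95]))"
```

```text
(array([-0.2657, -0.0424,  0.0094]), np.float64(-30.0))
(3644, np.float64(0.1081), (array([507.6,  88.5]), array([134.5, 173.5]), 65.1), (array([507.3,  88.5]), array([130.8, 170.6]), 64.7))
(array([511.1,  83.5]), array([31.4, 75. ]), 64.8) [0.04082008 0.04479129 0.07056894]
```

Request:
send_rows(steps="0 -0.266 -0.042 0.01 -30;0 -0.266 -0.042 0.01 -30;0 -0.266 -0.042 0.01 -30;0 -0.266 -0.042 0.01 -30;0 -0.266 -0.042 0.01 -30;0 -0.266 -0.042 0.01 -30;0 -0.266 -0.042 0.01 -30;0 -0.266 -0.042 0.01 -30")

```text
time_s: 3.63
tcp_pos: [0.5588, 0.0554, 0.2498]
ee_rot: [[-0.903, 0.43, -0.0], [0.43, 0.903, -0.002], [-0.001, -0.002, -1.0]]
ft_force: [2.4, -0.8, -3.8]
width: 0.029
grasp_force: 61.8
```

Request:
send_rows(steps="0 0 0 0 0;0 0 0 0 0;0 0 0 0 0")

```text
time_s: 3.88
tcp_pos: [0.556, 0.0624, 0.2507]
ee_rot: [[-0.905, 0.425, -0.001], [0.425, 0.905, 0.0], [0.001, -0.0, -1.0]]
ft_force: [-0.8, 0.4, -2.9]
width: 0.0291
grasp_force: 61.8
```

Run:
```python
from h import *;from cell import bot
d,w,T,s=wrist(bot,'w2');print(s['time_s'],s['tcp_pos'],go(bot,.505,.0885,.26,64.8))
np.savez('w2.npz',w=w,f=d['frame'],T=T,**{k:d[k] for k in('range_z','camera_matrix')})
print(blob(w,(.505,.0885),.13,.09,.115))
```

```text
3.8833 [0.55596305 0.06235453 0.25073025] (array([ 0.0573,  0.0018, -0.009 ]), np.float64(0.1))
(22989, np.float64(0.1069), (array([504.8,  88. ]), array([135.5, 169.7]), 64.8), (array([504.8,  87.7]), array([130.3, 169.7]), 64.7))
```

View pics/w2.png

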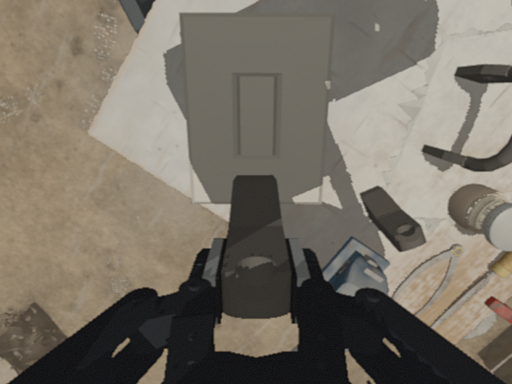

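The wrist view shows the hole at (257,115), 235–280 px wide, aligned with the held leg at (257,240). I'll refine the hole centre and check the held leg's offset.

Run:
```python
from h import *;from cell import bot
q=np.load('w2.npz');w=q['w'];T=q['T'];K=q['camera_matrix']
m=((w[...,2]<.1)&(np.hypot(w[...,0]-.505,w[...,1]-.088)<.052)).astype(np.uint8)
c=max(cv2.findContours(m,0,2)[0],key=cv2.contourArea).reshape(-1,2)
r=np.c_[c,np.ones(len(c))]@np.linalg.inv(K).T@T[:3,:3].T
P=T[:3,3]+r*((.103-T[2,3])/r[:,2:])
print(rect(P[:,:2]))
s=bot.sense();t=s['tcp_pos'];R=s['ee_rot']
loc=(w-t)@R
for lo,hi in((-.045,-.0),(.0,.03),(.03,.06),(.06,.08)):
    k=(np.abs(loc[...,0])<.05)&(np.abs(loc[...,1])<.0155)&(loc[...,2]>lo)&(loc[...,2]<hi);p=loc[k]
    print(lo,len(p),np.percentile(p,[1,50,99],axis=0).round(4).tolist())
```

```text
(array([504.7,  87.8]), array([35.7, 69.4]), 64.7)
-0.045 5921 [[-0.008, -0.0152, -0.0426], [0.0061, 0.0001, -0.0324], [0.0118, 0.0152, -0.001]]
0.0 1593 [[0.0091, -0.0147, 0.0003], [0.0102, 0.0001, 0.0165], [0.0142, 0.0147, 0.0297]]
0.03 1286 [[0.0137, -0.0149, 0.0302], [0.0177, -0.0005, 0.0435], [0.0224, 0.0143, 0.0595]]
0.06 238 [[0.0217, -0.0147, 0.0601], [0.0227, -0.0006, 0.0653], [0.0233, 0.0133, 0.0722]]
```

```bash
python3 -c "
from h import *;from cell import bot
print(go(bot,.5047,.0878,.118,64.7))"
```

```text
(array([0.0571, 0.001 , 0.133 ]), np.float64(0.2))
```

Request:
send_rows(steps="0 0.057 0.001 0 0.2;0 0.057 0.001 0 0.2;0 0.057 0.001 0 0.2;0 0.057 0.001 0 0.2;0 0.057 0.001 0.02 0.2;0 0.057 0.001 0.04 0.2;0 0.057 0.001 0.055 0.2;0 0.057 0.001 0.06 0.2")

```text
time_s: 4.6
tcp_pos: [0.5052, 0.0869, 0.1894]
ee_rot: [[-0.904, 0.428, -0.002], [0.428, 0.904, -0.0], [0.002, -0.001, -1.0]]
ft_force: [0.1, 0.2, -4.1]
width: 0.0288
grasp_force: 61.4
```

```bash
python3 -c "
from h import *;from cell import bot
print(go(bot,.5047,.0878,.118,64.7))"
```

```text
(array([0.0007, 0.0007, 0.0714]), np.float64(-0.1))
```

Now down slowly to the floor.

Request:
send_rows(steps="0 0 0.0005 0.012 0;0 0 0.0005 0.024 0;0 0 0.0005 0.036 0;0 0 0.0005 0.046 0;0 0 0.0005 0.055 0;0 0 0.0005 0.062 0;0 0 0.0005 0.068 0;0 0 0.0005 0.07 0")

```text
time_s: 5.27
tcp_pos: [0.5058, 0.0871, 0.1206]
ee_rot: [[-0.903, 0.429, -0.001], [0.429, 0.903, -0.0], [0.001, -0.0, -1.0]]
ft_force: [0.1, 0.0, -3.9]
width: 0.0292
grasp_force: 61.6
```

Request:
send_rows(steps="0 0 0 0.001 0;0 0 0 0.001 0")

```text
time_s: 5.43
tcp_pos: [0.506, 0.0871, 0.1204]
ee_rot: [[-0.903, 0.429, 0.0], [0.429, 0.903, -0.0], [-0.0, 0.0, -1.0]]
ft_force: [1.0, 0.3, -3.5]
width: 0.0288
grasp_force: 61.6
```

Request:
send_rows(steps="0 0 0.0005 0.002 0;0 0.005 0.0005 0.002 0;0 0.01 0.0005 0.002 0;0 0.015 0.0005 0.002 0;0 0.019 0.0005 0.002 0;0 0.022 0.0005 0.002 0;0 0.024 0.0005 0.002 0;0 0.024 0.0005 0.002 0")

```text
time_s: 6.1
tcp_pos: [0.484, 0.0981, 0.1184]
ee_rot: [[-0.903, 0.429, -0.0], [0.429, 0.903, -0.0], [0.0, -0.0, -1.0]]
ft_force: [0.0, -0.8, -3.4]
width: 0.0292
grasp_force: 61.6
```

Request:
send_rows(steps="0 0 0 0.001 0;0 0 0 0.002 0;0 0 0 0.003 0;0 0 0 0.003 0")

```text
time_s: 6.43
tcp_pos: [0.4857, 0.0974, 0.1177]
ee_rot: [[-0.904, 0.429, 0.004], [0.429, 0.904, -0.001], [-0.003, 0.001, -1.0]]
ft_force: [-10.5, -5.8, 52.9]
width: 0.0295
grasp_force: 69.5
```

```bash
cat >> h.py <<'E'
H=np.array([.5047,.0878]);A=np.radians(154.7);Y=np.array([np.cos(A),np.sin(A)]);X=np.array([np.sin(A),-np.cos(A)])
def inh(p):
    "stone-hole coords (x,y,z) of a world point"
    d=np.array(p)[:2]-H;return np.round([d@X,d@Y,p[2]],4)
E
python3 -c "
from h import *;from cell import bot
print(inh(bot.sense()['tcp_pos']),X,Y)"
```

```text
[0.0006 0.0213 0.1177] [0.42735786 0.90408255] [-0.90408255  0.42735786]
```

Request:
send_rows(steps="0 0 0 -0.002 0;0 0.001 0 -0.003 0;0 0.0015 0 -0.003 0;0 0.0015 0 -0.003 0")

```text
time_s: 6.77
tcp_pos: [0.4833, 0.0985, 0.1182]
ee_rot: [[-0.903, 0.429, 0.0], [0.429, 0.903, -0.0], [-0.0, 0.0, -1.0]]
ft_force: [1.2, -0.3, -3.4]
width: 0.029
grasp_force: 61.8
```

```bash
python3 -c "
from h import *;from cell import bot
print(inh(bot.sense()['tcp_pos']))"
```

```text
[0.0005 0.0239 0.1182]
```

Request:
send_rows(steps="0 -0.0008 0 0.001 0;0 -0.0008 0 0.001 0;25 -0.0008 0 0.001 0;50 -0.0008 0 0.001 0;60 -0.0008 0 0.001 0;60 -0.0008 0 0.001 0;60 -0.0008 0 -0.03 0;60 -0.0008 0 -0.07 0")

```text
time_s: 7.43
tcp_pos: [0.482, 0.098, 0.1867]
ee_rot: [[-0.903, 0.429, -0.006], [0.429, 0.903, -0.001], [0.005, -0.003, -1.0]]
ft_force: [1.3, -0.0, -0.2]
width: 0.0513
grasp_force: 0.0
```

Request:
send_rows(steps="80 0 0 -0.04 0;80 0 0 -0.07 0;80 0 0 -0.07 0")

```text
time_s: 7.68
tcp_pos: [0.4863, 0.0984, 0.2639]
ee_rot: [[-0.903, 0.429, 0.009], [0.429, 0.903, 0.001], [-0.008, 0.004, -1.0]]
ft_force: [-0.1, 0.1, 0.8]
width: 0.0682
grasp_force: 0.0
```

```bash
python3 -c "
from h import *;from cell import bot
s=bot.sense();print(s['time_s'],s['tcp_pos'],s['joint_positions'],go(bot,.685,.18,.26,-90),go(bot,.62,.18,.26,-90))"
```

```text
7.6833 [0.48634375 0.09841122 0.2638903 ] [ 7.92491915e-02  2.73703382e-01  1.61457256e+00  1.04954340e-06
  1.24463973e+00 -1.04838111e+00] (array([-0.1444,  0.1589,  0.0057]), np.float64(154.6)) (array([-0.0857,  0.131 ,  0.0051]), np.float64(154.6))
```

Request:
send_rows(steps="80 -0.12 0.15 0 55;80 -0.12 0.15 0 55;80 -0.12 0.15 0 55;80 -0.12 0.15 0 55;80 -0.12 0.15 0 55;80 -0.12 0.15 0 55;80 -0.12 0.15 0 55;80 -0.12 0.15 0 55")

```text
time_s: 8.35
tcp_pos: [0.6568, 0.1825, 0.2572]
ee_rot: [[-0.16, 0.987, -0.001], [0.987, 0.16, -0.0], [-0.0, -0.001, -1.0]]
ft_force: [0.1, 0.5, -0.4]
width: 0.0685
grasp_force: 0.0
```

Request:
send_rows(steps="80 0 0 0 55;80 0 0 0 55;80 0 0 0 55;80 0 0 0 55;80 0 0 0 55;80 0 0 0 55;80 0 0 0 55;80 0 0 0 55")

```text
time_s: 9.02
tcp_pos: [0.6564, 0.1822, 0.2577]
ee_rot: [[0.717, 0.697, -0.001], [0.697, -0.717, -0.0], [-0.001, -0.0, -1.0]]
ft_force: [0.6, 0.7, 0.1]
width: 0.0683
grasp_force: 0.0
```

Request:
send_rows(steps="80 0 0 0 44.6;80 0 0 0 44.6;80 0 0 0 44.6;80 0 0 0 44.6;80 0 0 0 44.6;80 0 0 0 44.6;80 0 0 0 44.6;80 0 0 0 44.6")

```text
time_s: 9.68
tcp_pos: [0.6564, 0.1822, 0.2577]
ee_rot: [[1.0, -0.002, -0.001], [-0.002, -1.0, -0.0], [-0.001, 0.0, -1.0]]
ft_force: [-0.4, -0.7, -0.5]
width: 0.0681
grasp_force: 0.0
```

Run:
```python
from h import *;from cell import bot
d,w,T,s=wrist(bot,'w3');print(s['time_s'],s['tcp_pos'],s['joint_positions'][5])
print(blob(w,(.683,.18),.04),blob(w,(.683,.18),.04,.006))
d=bot.read_camera('top');W=cloud(d)
v=W[60:120,300:375][W[60:120,300:375][...,2]>.02];print('vise',v.min(0),v.max(0))
for c in(inh((.5047,.0878,0)),):pass
p=H+Y*.023;print(blob(W,p,.03,.115,.175),inh((*p,0)))
```

```text
9.6833 [0.65644365 0.18217937 0.25771616] 1.7555550775384194
(884, np.float64(0.1159), (array([683.9, 179.5]), array([19.7, 29.9]), 0.1), (array([683.5, 179.8]), array([27.9, 18.4]), 89.9)) (945, np.float64(0.1158), (array([691.7, 179.5]), array([35.4, 29.9]), 0.1), (array([683.5, 179.8]), array([27.9, 18.4]), 89.9))
vise [0.58961297 0.11422492 0.31823924] [0.66380845 0.21368876 0.64843088]Traceback (most recent call last):
  File "<stdin>", line 7, in <module>
  File "h.py", line 26, in blob
    zt=np.percentile(p[:,2],97);t=p[p[:,2]>zt-dz]
    return _quantile_unchecked(
        a, q, axis, out, overwrite_input, method, keepdims, weights)
    return _ureduce(a,
                    func=_quantile_ureduce_func,
    ...<5 lines>...
                    overwrite_input=overwrite_input,
                    method=method)
    r = func(a, **kwargs)
    result = _quantile(arr,
                       quantiles=q,
    ...<2 lines>...
                       out=out,
                       weights=wgt)
    slices_having_nans = np.isnan(arr[-1, ...])
                                  ~~~^^^^^^^^^
IndexError: index -1 is out of bounds for axis 0 with size 0
```

View pics/w3.png

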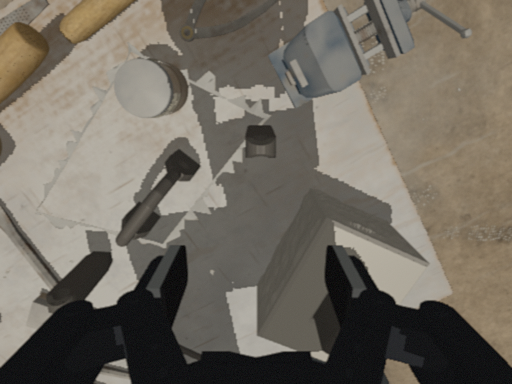

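The view shows leg C at (260,140) with its flat face towards the camera and the flare behind it (-x). The vise is at (340,60), clear of the fingers.

```bash
python3 -c "
from h import *;from cell import bot
print(go(bot,.6837,.1797,.072,-90))"
```

```text
(array([0.0273, 0.0025, 0.1858]), np.float64(0.1))
```

Request:
send_rows(steps="70 0.027 0.0025 0 0;70 0.027 0.0025 0.035 0;70 0.027 0.0025 0.07 0;70 0.027 0.0025 0.105 0;70 0.027 0.0025 0.14 0;70 0.027 0.0025 0.165 0;70 0.027 0.0025 0.183 0;70 0.027 0.0025 0.186 0")

```text
time_s: 10.45
tcp_pos: [0.6814, 0.1793, 0.0683]
ee_rot: [[1.0, 0.002, -0.006], [0.002, -1.0, -0.001], [-0.006, 0.001, -1.0]]
ft_force: [-0.6, -0.2, -1.2]
width: 0.06
grasp_force: 0.0
```

Request:
send_rows(steps="70 0 0 0 0;30 0 0 0 0;0 0 0 0 0;0 0 0 0 0;0 0 0 0 0;0 0 0 0 0;0 0 0 0 0;0 0 0 0 0")

```text
time_s: 11.12
tcp_pos: [0.6846, 0.1796, 0.0742]
ee_rot: [[1.0, 0.0, 0.003], [0.0, -1.0, 0.0], [0.003, -0.0, -1.0]]
ft_force: [0.1, -2.6, 6.8]
width: 0.0291
grasp_force: 59.5
```

Request:
send_rows(steps="0 0 0 -0.03 0;0 0 0 -0.07 0;0 0 0 -0.11 0;0 0 0 -0.15 0;0 0 0 -0.19 0;0 0 0 -0.19 0")

```text
time_s: 11.62
tcp_pos: [0.6865, 0.1803, 0.2725]
ee_rot: [[1.0, 0.0, 0.013], [0.0, -1.0, 0.002], [0.013, -0.002, -1.0]]
ft_force: [1.5, 0.7, -1.4]
width: 0.0292
grasp_force: 60.9
```

```bash
python3 -c "
from h import *;from cell import bot
p=H+.004*Y;p=H-Y*.06
print(p,go(bot,*p,.25,64.7));t=H-Y*.004;print(t,go(bot,*t,.25,64.7))"
```

```text
[0.55894495 0.06215853] (array([-0.1279,  0.1182,  0.0205]), np.float64(-154.7))
[0.50831633 0.08609057] (array([-0.1785,  0.0942,  0.0199]), np.float64(-154.7))
```

Request:
send_rows(steps="0 -0.128 0.118 0.01 -55;0 -0.128 0.118 0.01 -55;0 -0.128 0.118 0.01 -55;0 -0.128 0.118 0.01 -55;0 -0.128 0.118 0.01 -55;0 -0.128 0.118 0.01 -55;0 -0.128 0.118 0.01 -55;0 -0.128 0.118 0.01 -55")

```text
time_s: 12.28
tcp_pos: [0.5553, 0.0614, 0.253]
ee_rot: [[0.568, 0.823, 0.001], [0.823, -0.568, 0.0], [0.001, 0.001, -1.0]]
ft_force: [-0.7, 0.5, -3.7]
width: 0.0291
grasp_force: 60.4
```

Request:
send_rows(steps="0 0 0 0 -55;0 0 0 0 -55;0 0 0 0 -55;0 0 0 0 -55;0 0 0 0 -55;0 0 0 0 -55;0 0 0 0 -55;0 0 0 0 -55")

```text
time_s: 12.95
tcp_pos: [0.5554, 0.0617, 0.2528]
ee_rot: [[-0.349, 0.937, 0.001], [0.937, 0.349, 0.0], [-0.0, 0.001, -1.0]]
ft_force: [-0.1, -0.3, -2.8]
width: 0.0293
grasp_force: 60.4
```

Request:
send_rows(steps="0 0 0 0 -44.7;0 0 0 0 -44.7;0 0 0 0 -44.7;0 0 0 0 -44.7;0 0 0 0 -44.7;0 0 0 0 -44.7;0 0 0 0 -44.7;0 0 0 0 -44.7")

```text
time_s: 13.62
tcp_pos: [0.5555, 0.0617, 0.2528]
ee_rot: [[-0.905, 0.426, 0.001], [0.426, 0.905, 0.0], [-0.001, 0.0, -1.0]]
ft_force: [0.6, -0.4, -2.6]
width: 0.0292
grasp_force: 60.4
```

```bash
cat >> h.py <<'E'
def heads(w,name,s,c=(.0,.0)):
    "leg head tops in hole coords; held leg in tool coords"
    d=w[...,:2]-H;hx,hy=d@X,d@Y
    m=(abs(hx)<.03)&(abs(hy)<.05)&(w[...,2]>.115)&(w[...,2]<.166)
    q=np.stack([hx,hy],-1)[m];print('head',m.sum(),np.percentile(w[...,2][m],97),rect(q))
    loc=(w-s['tcp_pos'])@s['ee_rot']
    for lo,hi in((-.045,-.0),(.0,.03),(.03,.08)):
        k=(np.abs(loc[...,0])<.05)&(np.abs(loc[...,1])<.0155)&(loc[...,2]>lo)&(loc[...,2]<hi);p=loc[k]
        print(lo,len(p),np.percentile(p,[1,50,99],axis=0).round(4).tolist())
E
python3 - <<'E'
from h import *;from cell import bot
d,w,T,s=wrist(bot,'w4');print(s['time_s'],s['tcp_pos'],inh(s['tcp_pos']));heads(w,'',s)
p=H-Y*.004;print(go(bot,*p,.25,64.7))
E
```

```text
13.6167 [0.5554925  0.06171306 0.25277433] [-0.0019 -0.0571  0.2528]
head 1053 0.16099949647916492 (array([ 0.7, 22.8]), array([29.2, 19.7]), 0.1)
-0.045 5815 [[-0.0082, -0.0153, -0.0418], [0.0064, -0.0001, -0.0321], [0.0118, 0.0152, -0.001]]
0.0 1216 [[0.0093, -0.0138, 0.0004], [0.01, 0.0009, 0.0131], [0.0106, 0.0152, 0.0297]]
0.03 1013 [[0.0096, -0.0135, 0.0306], [0.0101, 0.001, 0.0486], [0.0106, 0.0151, 0.0735]]
(array([0.053 , 0.0018, 0.0027]), np.float64(-0.1))
```

View pics/w4.png

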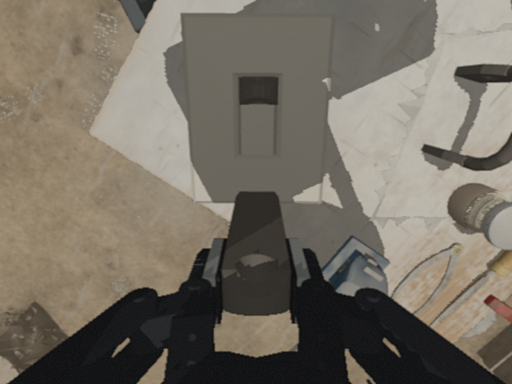

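Leg 1 stands at the +y end, pixel (258,90): centre (0.7, 22.8) mm in hole coordinates, head top z 0.161. The held leg is straight in the grip, so I'll insert the second leg.

Request:
send_rows(steps="0 0.053 0.0015 0 0;0 0.053 0.0015 0 0;0 0.053 0.0015 0 0;0 0.053 0.0015 0 0;0 0.053 0.0015 0.02 0;0 0.053 0.0015 0.04 0;0 0.053 0.0015 0.06 0;0 0.053 0.0015 0.06 0")

```text
time_s: 14.33
tcp_pos: [0.5072, 0.0853, 0.1894]
ee_rot: [[-0.903, 0.429, -0.004], [0.429, 0.904, -0.0], [0.004, -0.002, -1.0]]
ft_force: [-0.6, 0.2, -5.0]
width: 0.0291
grasp_force: 60.3
```

```bash
python3 -c "
from h import *;from cell import bot
p=H-Y*.004;s=bot.sense();print(inh(s['tcp_pos']),s['ft_force'],go(bot,*p,.119,64.7))"
```

```text
[-0.0012 -0.0033  0.1894] [-0.63611958  0.24444691 -4.95321207] (array([-0.0009,  0.0014,  0.0704]), np.float64(-0.1))
```

Request:
send_rows(steps="0 -0.001 0.001 0.012 0;0 -0.001 0.001 0.024 0;0 -0.001 0.001 0.036 0;0 -0.001 0.001 0.046 0;0 -0.001 0.001 0.055 0;0 -0.001 0.001 0.063 0;0 -0.001 0.001 0.068 0;0 -0.001 0.001 0.069 0")

```text
time_s: 15.0
tcp_pos: [0.5094, 0.0862, 0.1226]
ee_rot: [[-0.904, 0.427, -0.001], [0.427, 0.904, -0.0], [0.001, -0.0, -1.0]]
ft_force: [-0.8, 0.6, -3.1]
width: 0.0293
grasp_force: 60.5
```

Request:
send_rows(steps="0 0 0 0 0;0 0 0 0 0")

```text
time_s: 15.17
tcp_pos: [0.5098, 0.0862, 0.1236]
ee_rot: [[-0.904, 0.427, 0.001], [0.427, 0.904, 0.0], [-0.0, 0.0, -1.0]]
ft_force: [-0.1, 0.5, -3.5]
width: 0.0288
grasp_force: 60.5
```

```bash
python3 -c "
from h import *;from cell import bot
p=H-Y*.023;s=bot.sense();print(inh(s['tcp_pos']),s['ft_force'],go(bot,*p,.119,64.7))"
```

```text
[ 0.0008 -0.0053  0.1236] [-0.08992625  0.49466721 -3.50975613] (array([-0.0177, -0.0008,  0.0046]), np.float64(0.0))
```

Request:
send_rows(steps="0 0 -0.0008 0.003 0;0 -0.005 -0.0008 0.004 0;0 -0.01 -0.0008 0.004 0;0 -0.014 -0.0008 0.004 0;0 -0.017 -0.0008 0.004 0;0 -0.0182 -0.0008 0.004 0;0 -0.0182 -0.0008 0.004 0;0 -0.0182 -0.0008 0.004 0")

```text
time_s: 15.83
tcp_pos: [0.5259, 0.0778, 0.1203]
ee_rot: [[-0.904, 0.428, 0.0], [0.428, 0.904, 0.001], [-0.0, 0.001, -1.0]]
ft_force: [-7.1, 3.5, 18.5]
width: 0.0292
grasp_force: 64.8
```

```bash
python3 -c "
from h import *;from cell import bot
p=H-Y*.023;s=bot.sense();print(inh(s['tcp_pos']),s['ft_force'],go(bot,*p,.1185,64.7))"
```

```text
[ 0.     -0.0235  0.1203] [-7.11859268  3.4675767  18.46311526] (array([ 0.0005, -0.    ,  0.0018]), np.float64(-0.0))
```

Request:
send_rows(steps="0 0.0005 0 0 0;0 0.0005 0 0 0;25 0.0005 0 0 0;50 0.0005 0 0 0;60 0.0005 0 0 0;60 0.0005 0 0 0;60 0.0005 0 -0.03 0;60 0.0005 0 -0.07 0")

```text
time_s: 16.5
tcp_pos: [0.5236, 0.0777, 0.1877]
ee_rot: [[-0.904, 0.427, -0.006], [0.427, 0.904, -0.0], [0.005, -0.003, -1.0]]
ft_force: [0.8, 0.1, -0.0]
width: 0.0513
grasp_force: 0.0
```

Request:
send_rows(steps="80 -0.03 0 -0.04 0;80 -0.06 0 -0.07 0;80 -0.06 0 -0.07 0;80 -0.06 0 -0.07 0")

```text
time_s: 16.83
tcp_pos: [0.5823, 0.0513, 0.2615]
ee_rot: [[-0.904, 0.428, 0.005], [0.428, 0.904, -0.0], [-0.005, 0.002, -1.0]]
ft_force: [-0.6, -0.5, -0.4]
width: 0.0684
grasp_force: 0.0
```

Run:
```python
from h import *;from cell import bot
d,w,T,s=wrist(bot,'w5');print(s['time_s'],s['tcp_pos'],inh(s['tcp_pos']))
e=w[...,:2]-H;hx,hy=e@X,e@Y;z=w[...,2]
for lo,hi in((-.045,-.001),(.001,.045)):
  for a,b in((.112,.166),(.112,.125),(.14,.166)):
    m=(abs(hx)<.03)&(hy>lo)&(hy<hi)&(z>a)&(z<b);q=np.stack([hx,hy],-1)[m]
    print(m.sum(),np.percentile(z[m],97),rect(q))
```

```text
16.8333 [0.58227076 0.05132373 0.26150835] [ 2.000e-04 -8.570e-02  2.615e-01]
748 0.16121224509425144 (array([ 0.8, -9.1]), array([15. , 30.1]), 89.9)Traceback (most recent call last):
  File "<stdin>", line 7, in <module>
    return _quantile_unchecked(
        a, q, axis, out, overwrite_input, method, keepdims, weights)
    return _ureduce(a,
                    func=_quantile_ureduce_func,
    ...<5 lines>...
                    overwrite_input=overwrite_input,
                    method=method)
    r = func(a, **kwargs)
    result = _quantile(arr,
                       quantiles=q,
    ...<2 lines>...
                       out=out,
                       weights=wgt)
    slices_having_nans = np.isnan(arr[-1, ...])
                                  ~~~^^^^^^^^^
IndexError: index -1 is out of bounds for axis 0 with size 0
```

View pics/w5.png

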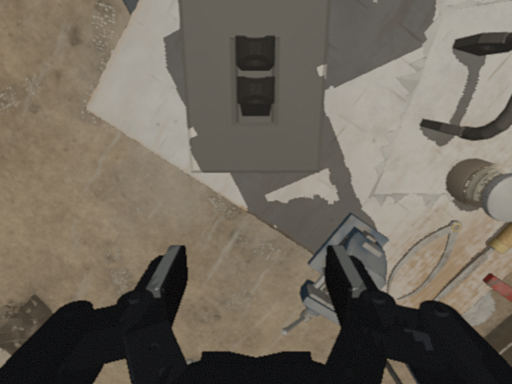

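The second leg's head is at (255,95), too close to the first at (255,52), so it moved inward or is leaning. I'll measure it properly.

Run:
```python
from h import *;from cell import bot
d,w,T,s=wrist(bot)
e=w[...,:2]-H;hx,hy=e@X,e@Y;z=w[...,2]
for a,b in((.146,.166),(.13,.146),(.11,.13),(.08,.1),(.05,.08)):
    m=(abs(hx)<.02)&(abs(hy)<.045)&(z>a)&(z<b)
    h,ed=np.histogram(hy[m],bins=np.arange(-.045,.046,.003));print(a,h.tolist())
for lo,hi in((-.045,.006),(.006,.045)):
    m=(abs(hx)<.02)&(hy>lo)&(hy<hi)&(z>.12)&(z<.166);print(rect(np.stack([hx,hy],-1)[m]),z[m].max())
W=cloud(bot.read_camera('top'));e=W[...,:2]-H-np.array([.0023,.0002]);hx,hy=e@X,e@Y;z=W[...,2]
m=(abs(hx)<.02)&(abs(hy)<.045)&(z>.13)&(z<.17);print('top',np.histogram(hy[m],bins=np.arange(-.045,.046,.003))[0])
```

```text
0.146 [0, 0, 0, 0, 0, 0, 0, 0, 81, 121, 152, 163, 166, 149, 65, 0, 0, 0, 0, 73, 193, 171, 187, 175, 165, 75, 0, 0, 0, 0]
0.13 [0, 0, 0, 0, 0, 0, 0, 0, 30, 2, 2, 2, 0, 3, 49, 0, 0, 0, 0, 110, 27, 1, 0, 0, 0, 11, 0, 0, 0, 0]
0.11 [0, 0, 0, 0, 0, 0, 0, 0, 0, 0, 0, 0, 0, 0, 0, 0, 0, 0, 0, 39, 0, 0, 0, 0, 0, 0, 0, 0, 0, 0]
0.08 [0, 0, 3, 7, 11, 13, 61, 11, 3, 3, 3, 4, 3, 3, 5, 6, 7, 9, 8, 48, 4, 4, 3, 4, 3, 4, 3, 0, 0, 0]
0.05 [0, 1, 6, 24, 63, 59, 2, 4, 0, 0, 0, 0, 0, 0, 3, 12, 12, 10, 10, 64, 1, 0, 0, 0, 0, 0, 0, 0, 0, 0]
(array([  0.5, -11. ]), array([29.4, 19.7]), 0.1) 0.16186239877940956
(array([ 0.6, 22.7]), array([20.1, 30.1]), 89.9) 0.16257302028912937
top [ 0  0  0  0  0  0  0  8 17 17 20 18 28 25  2  0  0  0  0  8 13 20 19 18
 23 23  7  0  0  0]
```

Leg 2 stands upright at y=-11 mm: it pivoted in the pads on the floor friction during the slide. I'll regrasp it, lift a few mm, slide out and lower.

```bash
python3 -c "
from h import *;from cell import bot
p=H-Y*.011+X*.0005;print(go(bot,*p,.12,64.7))"
```

```text
(array([0.0702, 0.0012, 0.138 ]), np.float64(0.0))
```

Request:
send_rows(steps="60 0.035 0.001 0 0;60 0.07 0.001 0 0;60 0.07 0.001 0 0;60 0.07 0.001 0 0;60 0.07 0.001 0.035 0;60 0.07 0.001 0.07 0;60 0.07 0.001 0.105 0;60 0.07 0.001 0.125 0")

```text
time_s: 17.65
tcp_pos: [0.515, 0.0829, 0.1305]
ee_rot: [[-0.904, 0.427, -0.004], [0.427, 0.904, -0.0], [0.004, -0.002, -1.0]]
ft_force: [-1.3, -0.3, -0.5]
width: 0.0513
grasp_force: 0.0
```

```bash
python3 -c "
from h import *;from cell import bot
p=H-Y*.011+X*.0005;s=bot.sense();print(inh(s['tcp_pos']),go(bot,*p,.12,64.7))"
```

```text
[-1.000e-04 -1.140e-02  1.305e-01] (array([0.0004, 0.0006, 0.0105]), np.float64(0.0))
```

Request:
send_rows(steps="60 0 0.0005 0.006 0;60 0 0.0005 0.008 0;60 0 0.0005 0.008 0")

```text
time_s: 17.9
tcp_pos: [0.5172, 0.0835, 0.1264]
ee_rot: [[-0.904, 0.427, -0.0], [0.427, 0.904, -0.0], [0.0, -0.0, -1.0]]
ft_force: [0.2, -0.0, -0.1]
width: 0.0511
grasp_force: 0.0
```

Request:
send_rows(steps="40 0 0 0 0;20 0 0 0 0;0 0 0 0 0;0 0 0 0 0;0 0 0 0 0;0 0 0 0 0;0 0 0 0 0")

```text
time_s: 18.48
tcp_pos: [0.5177, 0.0834, 0.1278]
ee_rot: [[-0.904, 0.427, 0.003], [0.427, 0.904, -0.0], [-0.002, 0.001, -1.0]]
ft_force: [-0.9, -2.5, 5.6]
width: 0.0289
grasp_force: 59.0
```

```bash
python3 -c "
from h import *;from cell import bot
p=H-Y*.023+X*.0005;s=bot.sense();print(inh(s['tcp_pos']),s['ft_force'],go(bot,*p,.12,64.7))"
```

```text
[ 0.0016 -0.0136  0.1278] [-0.94961156 -2.4520091   5.61236295] (array([-0.0094, -0.0011,  0.0078]), np.float64(0.0))
```

Request:
send_rows(steps="30 0 0 0 0;50 0 0 0 0;50 0.0025 -0.001 0.004 0;50 0.0025 -0.001 0.008 0;50 0.0025 -0.001 0.008 0;50 0.0025 -0.001 0.008 0;20 0.0025 -0.001 0.008 0;0 0.0025 -0.001 0.008 0")

```text
time_s: 19.15
tcp_pos: [0.5143, 0.0836, 0.1184]
ee_rot: [[-0.904, 0.427, 0.0], [0.427, 0.904, -0.0], [-0.0, -0.0, -1.0]]
ft_force: [-0.4, 0.3, 0.4]
width: 0.0291
grasp_force: 59.8
```

Request:
send_rows(steps="0 0 0 0 0;0 0 0 0 0;0 0 0 0 0;0 0 0 0 0", squeeze=90)

```text
time_s: 19.48
tcp_pos: [0.5143, 0.0836, 0.1185]
ee_rot: [[-0.904, 0.427, 0.0], [0.427, 0.904, -0.0], [-0.0, 0.0, -1.0]]
ft_force: [-0.9, -1.0, 5.8]
width: 0.0285
grasp_force: 88.7
```

Request:
send_rows(steps="0 0 0 -0.002 0;0 0 0 -0.004 0;0 0 0 -0.004 0;0 0 0 -0.004 0")

```text
time_s: 19.82
tcp_pos: [0.5141, 0.0837, 0.1223]
ee_rot: [[-0.904, 0.427, -0.0], [0.427, 0.904, 0.0], [0.0, 0.0, -1.0]]
ft_force: [0.5, 0.4, -3.9]
width: 0.0283
grasp_force: 88.9
```

```bash
python3 -c "
from h import *;from cell import bot
p=H-Y*.023+X*.0005;s=bot.sense();print(inh(s['tcp_pos']),s['ft_force'],go(bot,*p,.12,64.7))"
```

```text
[ 0.0003 -0.0103  0.1223] [ 0.5389723   0.39510195 -3.8694372 ] (array([-0.0127,  0.0002,  0.0023]), np.float64(0.0))
```

Request:
send_rows(steps="0 -0.002 0 0 0;0 -0.005 0 0 0;0 -0.008 0 0.001 0;0 -0.0105 0 0.001 0;0 -0.0118 0 0.0015 0;0 -0.0118 0 0.0015 0;0 -0.0118 0 0.0015 0")

```text
time_s: 20.4
tcp_pos: [0.5248, 0.0786, 0.1207]
ee_rot: [[-0.904, 0.427, -0.0], [0.427, 0.904, 0.0], [0.0, -0.0, -1.0]]
ft_force: [-0.1, 0.2, -3.3]
width: 0.0287
grasp_force: 88.9
```

```bash
python3 -c "
from h import *;from cell import bot
s=bot.sense();print(inh(s['tcp_pos']),s['ft_force'])"
```

```text
[ 0.0003 -0.0221  0.1207] [-0.13118715  0.20904853 -3.27970411]
```

Free of contact. I'll lower the last 2 mm and release.

Request:
send_rows(steps="0 -0.0003 0 0.001 0;0 -0.0003 0 0.002 0;0 -0.0003 0 0.002 0;25 -0.0003 0 0.002 0;50 -0.0003 0 0.002 0;60 -0.0003 0 0.002 0;60 -0.0003 0 -0.02 0;60 -0.0003 0 -0.06 0", squeeze=60)

```text
time_s: 21.07
tcp_pos: [0.523, 0.0784, 0.1785]
ee_rot: [[-0.904, 0.427, -0.007], [0.427, 0.904, -0.0], [0.006, -0.003, -1.0]]
ft_force: [-0.1, 0.4, -0.9]
width: 0.0511
grasp_force: 0.0
```

Request:
send_rows(steps="80 -0.03 0 -0.04 0;80 -0.06 0 -0.07 0;80 -0.06 0 -0.07 0;80 -0.06 0 -0.07 0")

```text
time_s: 21.4
tcp_pos: [0.5821, 0.052, 0.2532]
ee_rot: [[-0.904, 0.428, 0.006], [0.428, 0.904, -0.0], [-0.005, 0.002, -1.0]]
ft_force: [-0.3, 0.8, -0.3]
width: 0.068
grasp_force: 0.0
```

Run:
```python
from h import *;from cell import bot
d,w,T,s=wrist(bot)
e=w[...,:2]-H;hx,hy=e@X,e@Y;z=w[...,2]
for lo,hi in((-.045,.0),(.0,.045)):
  for a in(.12,.148):
    m=(abs(hx)<.02)&(hy>lo)&(hy<hi)&(z>a)&(z<.166);print(m.sum(),rect(np.stack([hx,hy],-1)[m]),z[m].max())
print(s['time_s'],go(bot,.5045,.4065,.26,85.5),go(bot,.55,.4065,.26,85.5),s['tcp_pos'])
```

```text
1031 (array([  0.7, -23.3]), array([19.9, 29.9]), 89.9) 0.16217031403246304
891 (array([  0.7, -23.2]), array([19.7, 29.4]), 89.9) 0.16217031403246304
1275 (array([ 0.8, 22.7]), array([20.1, 29.6]), 89.9) 0.16277977972630125
1102 (array([ 0.6, 22.7]), array([20. , 29.3]), 89.9) 0.16277977972630125
21.4 (array([ 0.2197,  0.2876, -0.009 ]), np.float64(-20.8)) (array([ 0.1785,  0.3071, -0.0089]), np.float64(-20.8)) [0.58207615 0.05204728 0.25322522]
```

```bash
python3 -c "
from h import *;from cell import bot
print(go(bot,.475,.408,.255,86.9))"
```

```text
(array([ 0.247 ,  0.2763, -0.004 ]), np.float64(-22.2))
```

Request:
send_rows(steps="80 0.247 0.276 -0.004 -22.2;80 0.247 0.276 -0.004 -22.2;80 0.247 0.276 -0.004 -22.2;80 0.247 0.276 -0.004 -22.2;80 0.247 0.276 -0.004 -22.2;80 0.247 0.276 -0.004 -22.2;80 0.247 0.276 -0.004 -22.2;80 0.247 0.276 -0.004 -22.2")

```text
time_s: 22.12
tcp_pos: [0.4817, 0.3738, 0.2526]
ee_rot: [[-0.999, 0.054, -0.003], [0.054, 0.999, -0.002], [0.003, -0.002, -1.0]]
ft_force: [0.9, -0.3, -0.4]
width: 0.0685
grasp_force: 0.0
```

Request:
send_rows(steps="80 0 0 0 0;80 0 0 0 0;80 0 0 0 0")

```text
time_s: 22.37
tcp_pos: [0.4831, 0.372, 0.2529]
ee_rot: [[-0.999, 0.053, -0.002], [0.053, 0.999, -0.002], [0.002, -0.002, -1.0]]
ft_force: [0.1, 0.2, -0.2]
width: 0.0682
grasp_force: 0.0
```

Run:
```python
from h import *;from cell import bot
d,w,T,s=wrist(bot);print(s['tcp_pos'])
print(blob(w,(.5045,.4065),.035),go(bot,.5045,.4065,.071,86.9))
```

```text
[0.48311773 0.37202425 0.25289816]
(1191, np.float64(0.1156), (array([504.9, 406.3]), array([30.2, 22.7]), 86.9), (array([504.4, 406.1]), array([28.6, 20.5]), 87.3)) (array([-0.0192,  0.0363,  0.1822]), np.float64(-0.0))
```

Request:
send_rows(steps="75 -0.019 0.036 0 0;75 -0.019 0.036 0.02 0;75 -0.019 0.036 0.055 0;75 -0.019 0.036 0.09 0;75 -0.019 0.036 0.125 0;75 -0.019 0.036 0.16 0;75 -0.019 0.036 0.18 0;75 -0.019 0.036 0.182 0")

```text
time_s: 23.08
tcp_pos: [0.5036, 0.4043, 0.0679]
ee_rot: [[-0.998, 0.056, -0.006], [0.056, 0.998, -0.004], [0.006, -0.005, -1.0]]
ft_force: [-1.0, -0.4, -0.0]
width: 0.0639
grasp_force: 0.0
```

Request:
send_rows(steps="75 0 0 0 0;30 0 0 0 0;0 0 0 0 0;0 0 0 0 0;0 0 0 0 0;0 0 0 0 0;0 0 0 0 0;0 0 0 0 0")

```text
time_s: 23.75
tcp_pos: [0.5063, 0.4074, 0.0743]
ee_rot: [[-0.999, 0.054, 0.002], [0.054, 0.999, 0.001], [-0.002, 0.001, -1.0]]
ft_force: [0.8, -4.6, 10.2]
width: 0.0291
grasp_force: 58.3
```

Request:
send_rows(steps="0 0 0 -0.03 0;0 0 0 -0.07 0;0 0 0 -0.11 0;0 0 0 -0.15 0;0 0 0 -0.19 0;0 0 0 -0.19 0;0 0 0 -0.19 0")

```text
time_s: 24.33
tcp_pos: [0.5062, 0.408, 0.2657]
ee_rot: [[-0.999, 0.054, 0.005], [0.054, 0.999, 0.003], [-0.005, 0.003, -1.0]]
ft_force: [-0.8, 0.4, -5.7]
width: 0.0291
grasp_force: 61.6
```

```bash
python3 -c "
from h import *;from cell import bot
p=H-Y*.06
print(p,go(bot,*p,.27,64.7))"
```

```text
[0.55894495 0.06215853] (array([-0.0713, -0.3424, -0.0052]), np.float64(22.2))
```

Request:
send_rows(steps="0 -0.071 -0.342 -0.005 22.2;0 -0.071 -0.342 -0.005 22.2;0 -0.071 -0.342 -0.005 22.2;0 -0.071 -0.342 -0.005 22.2;0 -0.071 -0.342 -0.005 22.2;0 -0.071 -0.342 -0.005 22.2;0 -0.071 -0.342 -0.005 22.2;0 -0.071 -0.342 -0.005 22.2")

```text
time_s: 25.0
tcp_pos: [0.5544, 0.0758, 0.2659]
ee_rot: [[-0.904, 0.427, -0.002], [0.427, 0.904, -0.0], [0.002, -0.001, -1.0]]
ft_force: [1.2, 0.9, -4.4]
width: 0.029
grasp_force: 61.4
```

```bash
python3 -c "
from h import *;from cell import bot
p=H-Y*.06
print(p,go(bot,*p,.265,64.7))"
```

```text
[0.55894495 0.06215853] (array([-0.01  , -0.0104,  0.0009]), np.float64(0.0))
```

Request:
send_rows(steps="0 -0.01 -0.01 0 0;0 -0.01 -0.01 0 0;0 -0.01 -0.01 0 0;0 -0.01 -0.01 0 0;0 -0.01 -0.01 0 0")

```text
time_s: 25.42
tcp_pos: [0.5597, 0.0655, 0.2666]
ee_rot: [[-0.905, 0.426, -0.001], [0.426, 0.905, 0.0], [0.001, -0.0, -1.0]]
ft_force: [0.7, -0.3, -3.8]
width: 0.029
grasp_force: 61.9
```

Run:
```python
from h import *;from cell import bot
d,w,T,s=wrist(bot);print(s['time_s'],inh(s['tcp_pos']));heads(w,'',s)
loc=(w-s['tcp_pos'])@s['ee_rot']
for lo,hi in((0,.02),(.02,.04),(.04,.053),(.06,.08)):
    k=(np.abs(loc[...,0])<.05)&(np.abs(loc[...,1])<.02)&(loc[...,2]>lo)&(loc[...,2]<hi);p=loc[k]
    print(lo,np.median(p[:,0]).round(4),np.percentile(p[:,1],[1,99]).round(4),p[:,2].max())
p=H-Y*.0003+X*.0007;print(go(bot,*p,.24,64.7))
```

```text
25.4167 [ 0.0033 -0.0592  0.2666]
head 1941 0.16077598812279234 (array([ 0.6, -0.3]), array([30. , 66.2]), 0.1)
-0.045 5994 [[-0.0078, -0.0153, -0.0418], [0.0083, -0.0001, -0.033], [0.0131, 0.0152, -0.0012]]
0.0 1204 [[0.012, -0.0146, 0.0002], [0.0126, 0.0004, 0.013], [0.0132, 0.0148, 0.0295]]
0.03 870 [[0.0101, -0.015, 0.0302], [0.0125, -0.0003, 0.0458], [0.0131, 0.0142, 0.0733]]
0 0.0126 [-0.0145  0.0148] 0.019957554879161933
0.02 0.0126 [-0.0147  0.0146] 0.039985430474517664
0.04 0.0126 [-0.015   0.0143] 0.05298403067575581
0.06 0.0112 [-0.0144  0.0129] 0.07428815501574576
(array([ 0.059 , -0.0026,  0.0268]), np.float64(0.1))
```

Request:
send_rows(steps="0 0.03 -0.0025 0 0;0 0.0575 -0.0025 0 0;0 0.0575 -0.0025 0 0;0 0.0575 -0.0025 0.01 0;0 0.0575 -0.0025 0.02 0;0 0.0575 -0.0025 0.024 0;0 0.0575 -0.0025 0.024 0;0 0.0575 -0.0025 0.024 0")

```text
time_s: 26.13
tcp_pos: [0.5074, 0.0867, 0.2425]
ee_rot: [[-0.904, 0.428, -0.001], [0.428, 0.904, -0.0], [0.001, -0.001, -1.0]]
ft_force: [-0.9, -0.1, -3.4]
width: 0.029
grasp_force: 61.7
```

```bash
python3 -c "
from h import *;from cell import bot
p=H-Y*.0019+X*.0007;s=bot.sense();print(inh(s['tcp_pos']),go(bot,*p,.119,64.7))"
```

```text
[ 1.000e-04 -2.900e-03  2.425e-01] (array([0.0009, 0.0006, 0.1235]), np.float64(-0.0))
```

Now lower slowly between the heads, watching the force.

Request:
send_rows(steps="0 0.001 0.0005 0.002 0;0 0.001 0.0005 0.01 0;0 0.001 0.0005 0.018 0;0 0.001 0.0005 0.026 0;0 0.001 0.0005 0.034 0;0 0.001 0.0005 0.041 0;0 0.001 0.0005 0.048 0;0 0.001 0.0005 0.048 0")

```text
time_s: 26.8
tcp_pos: [0.5058, 0.0876, 0.1936]
ee_rot: [[-0.904, 0.427, -0.002], [0.427, 0.904, -0.0], [0.002, -0.001, -1.0]]
ft_force: [-0.6, 0.1, -3.5]
width: 0.0288
grasp_force: 61.7
```

```bash
python3 -c "
from h import *;from cell import bot
p=H-Y*.0019+X*.0007;s=bot.sense();print(inh(s['tcp_pos']),go(bot,*p,.119,64.7),s['ft_torque'])"
```

```text
[ 0.0003 -0.001   0.1936] (array([-0.001 ,  0.0005,  0.0746]), np.float64(0.0)) [0.02487545 0.04520685 0.02023027]
```

Request:
send_rows(steps="0 -0.0008 0.0003 0.008 0;0 -0.0008 0.0003 0.016 0;0 -0.0008 0.0003 0.024 0;0 -0.0008 0.0003 0.032 0;0 -0.0008 0.0003 0.04 0;0 -0.0008 0.0003 0.048 0;0 -0.0008 0.0003 0.054 0;0 -0.0008 0.0003 0.054 0")

```text
time_s: 27.47
tcp_pos: [0.5067, 0.0876, 0.1398]
ee_rot: [[-0.904, 0.427, -0.002], [0.427, 0.904, -0.0], [0.002, -0.001, -1.0]]
ft_force: [-1.5, -0.2, -3.6]
width: 0.0295
grasp_force: 61.7
```

```bash
python3 -c "
from h import *;from cell import bot
p=H-Y*.0019+X*.0007;s=bot.sense();print(inh(s['tcp_pos']),go(bot,*p,.119,64.7),s['ft_torque'])"
```

```text
[ 0.0007 -0.0019  0.1398] (array([-0.0001,  0.0001,  0.0208]), np.float64(0.0)) [ 0.03409087  0.05532873 -0.03160403]
```

Request:
send_rows(steps="0 0 0 0.006 0;0 0 0 0.011 0;0 0 0 0.015 0;0 0 0 0.018 0;0 0 0 0.02 0;0 0 0 0.021 0;0 0 0 0.021 0;0 0 0 0.021 0")

```text
time_s: 28.13
tcp_pos: [0.5074, 0.0876, 0.1203]
ee_rot: [[-0.904, 0.427, 0.0], [0.427, 0.904, -0.0], [-0.0, 0.0, -1.0]]
ft_force: [-0.5, 0.5, -3.1]
width: 0.0293
grasp_force: 61.9
```

Almost down; lower 1.5 mm more, release and rise.

Request:
send_rows(steps="0 0 0 0.001 0;0 0 0 0.0015 0;0 0 0 0.0015 0;25 0 0 0.0015 0;50 0 0 0.0015 0;60 0 0 0.0015 0;60 0 0 -0.02 0;60 0 0 -0.06 0")

```text
time_s: 28.8
tcp_pos: [0.5052, 0.0875, 0.1778]
ee_rot: [[-0.904, 0.427, -0.007], [0.427, 0.904, -0.0], [0.006, -0.003, -1.0]]
ft_force: [-0.6, -0.1, -0.0]
width: 0.0513
grasp_force: 0.0
```

Request:
send_rows(steps="80 -0.03 0 -0.04 0;80 -0.07 0 -0.07 0;80 -0.08 0 -0.07 0;80 -0.08 0 -0.07 0")

```text
time_s: 29.13
tcp_pos: [0.5845, 0.0517, 0.2534]
ee_rot: [[-0.904, 0.428, 0.008], [0.428, 0.904, -0.001], [-0.007, 0.003, -1.0]]
ft_force: [-0.8, -0.0, -0.7]
width: 0.0682
grasp_force: 0.0
```

Run:
```python
from h import *;from cell import bot
d,w,T,s=wrist(bot,'w6')
e=w[...,:2]-H;hx,hy=e@X,e@Y;z=w[...,2]
for lo,hi in((-.045,-.0125),(-.0115,.011),(.0125,.045)):
    m=(abs(hx)<.02)&(hy>lo)&(hy<hi)&(z>.148)&(z<.166);print(m.sum(),rect(np.stack([hx,hy],-1)[m]),np.percentile(z[m],97))
print(s['time_s'],s['tcp_pos'])
# shackle from top cam and wrist
W=cloud(bot.read_camera('top'))-np.array([.0023,.0002,.002])
for n,c in(('top',W),('w',w)):
    z=c[...,2];m=(np.hypot(c[...,0]-.64,c[...,1]-.30)<.08)&(z>.095)&(z<.13)
    if m.sum()>20: print(n,m.sum(),rect(c[m][:,:2]),np.percentile(z[m],95))
```

```text
900 (array([  0.7, -23.5]), array([19.6, 29.1]), 90.0) 0.161039607483987
1085 (array([-0.1, -0.7]), array([20.4, 28.8]), 90.0) 0.16102427231148944
1101 (array([ 0.7, 22.7]), array([20., 29.]), 89.8) 0.1608479834078836
29.1333 [0.5845295  0.05170225 0.25339807]
top 233 (array([611.5, 303.1]), array([14.1, 96.2]), 50.6) 0.11842441715435048
w 478 (array([635.5, 279.7]), array([11.3, 32.4]), 51.9) 0.11458417219747129
```

View pics/w6.png

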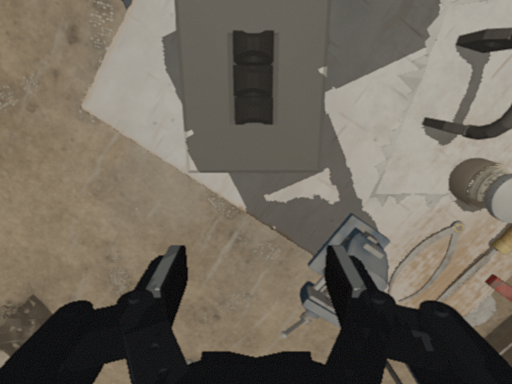

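All three heads stand in line at (253,45–115) with tops at z 0.161, so the lewis is locked. Next is the shackle, centred near (0.6115, 0.303) with its bar along about 140.6°.

```bash
python3 -c "
from h import *;from cell import bot
print(go(bot,.58,.33,.28,50.6))"
```

```text
(array([ 0.1186,  0.2502, -0.0298]), np.float64(14.1))
```

Request:
send_rows(steps="80 0.118 0.25 -0.03 14.1;80 0.118 0.25 -0.03 14.1;80 0.118 0.25 -0.03 14.1;80 0.118 0.25 -0.03 14.1;80 0.118 0.25 -0.03 14.1;80 0.118 0.25 -0.03 14.1;80 0.118 0.25 -0.03 14.1;80 0.118 0.25 -0.03 14.1")

```text
time_s: 29.9
tcp_pos: [0.5779, 0.3362, 0.2796]
ee_rot: [[-0.776, 0.631, -0.001], [0.631, 0.776, 0.002], [0.002, 0.001, -1.0]]
ft_force: [-0.2, 0.1, 0.0]
width: 0.0683
grasp_force: 0.0
```

Request:
send_rows(steps="80 0 0 0 0;80 0 0 0 0;80 0 0 0 0")

```text
time_s: 30.15
tcp_pos: [0.5793, 0.3288, 0.2796]
ee_rot: [[-0.772, 0.635, -0.001], [0.635, 0.772, -0.001], [0.0, -0.001, -1.0]]
ft_force: [0.6, -0.6, -0.5]
width: 0.068
grasp_force: 0.0
```

Run:
```python
from h import *;from cell import bot
d,w,T,s=wrist(bot);print(s['tcp_pos'])
for lo,hi in((.105,.13),(.02,.13),(.01,.05)):
    z=w[...,2];m=(np.hypot(w[...,0]-.6115,w[...,1]-.303)<.065)&(z>lo)&(z<hi);print(m.sum(),rect(w[m][:,:2]),np.percentile(z[m],97))
print(go(bot,.611,.303,.093,50.6))
```

```text
[0.57931176 0.32882404 0.27960663]
895 (array([611.8, 303.4]), array([13.2, 85.6]), 50.3) 0.12012930930480548
1720 (array([611.3, 303.4]), array([ 35.9, 106.6]), 50.2) 0.11984921870914113
351 (array([611.8, 303. ]), array([ 35.9, 104.1]), 50.2) 0.04879520157619785
(array([-0.0406,  0.0004,  0.1868]), np.float64(-0.1))
```

Request:
send_rows(steps="75 -0.041 0.001 0 0.4;75 -0.041 0.001 0.02 0.4;75 -0.041 0.001 0.055 0.4;75 -0.041 0.001 0.09 0.4;75 -0.041 0.001 0.125 0.4;75 -0.041 0.001 0.16 0.4;75 -0.041 0.001 0.183 0.4;75 -0.041 0.001 0.187 0.4")

```text
time_s: 30.87
tcp_pos: [0.6098, 0.3024, 0.0886]
ee_rot: [[-0.767, 0.641, -0.007], [0.641, 0.767, -0.003], [0.003, -0.006, -1.0]]
ft_force: [-0.6, 0.3, -0.3]
width: 0.0636
grasp_force: 0.0
```

Request:
send_rows(steps="75 0 0 0 0;30 0 0 0 0;0 0 0 0 0;0 0 0 0 0;0 0 0 0 0;0 0 0 0 0;0 0 0 0 0;0 0 0 0 0", squeeze=110)

```text
time_s: 31.53
tcp_pos: [0.6128, 0.3049, 0.0948]
ee_rot: [[-0.768, 0.64, 0.002], [0.64, 0.768, 0.001], [-0.001, 0.002, -1.0]]
ft_force: [-1.7, -2.0, 12.5]
width: 0.0105
grasp_force: 107.4
```

Request:
send_rows(steps="0 0 0 -0.03 0;0 0 0 -0.07 0;0 0 0 -0.11 0;0 0 0 -0.15 0;0 0 0 -0.19 0;0 0 0 -0.2 0;0 0 0 -0.2 0")

```text
time_s: 32.12
tcp_pos: [0.6133, 0.3052, 0.2971]
ee_rot: [[-0.768, 0.64, 0.006], [0.64, 0.768, 0.002], [-0.003, 0.006, -1.0]]
ft_force: [-0.2, 0.4, -4.8]
width: 0.0106
grasp_force: 109.2
```

```bash
python3 -c "
from h import *;from cell import bot
p=H-Y*.06;print(go(bot,*H,.295,64.7),go(bot,*p,.295,64.7))"
```

```text
(array([-0.0557, -0.2365,  0.001 ]), np.float64(-14.5)) (array([-0.1138, -0.2215,  0.0012]), np.float64(-14.5))
```

Request:
send_rows(steps="0 -0.114 -0.221 0 -14.5;0 -0.114 -0.221 0 -14.5;0 -0.114 -0.221 0 -14.5;0 -0.114 -0.221 0 -14.5;0 -0.114 -0.221 0 -14.5;0 -0.114 -0.221 0 -14.5;0 -0.114 -0.221 0 -14.5;0 -0.114 -0.221 0 -14.5")

```text
time_s: 32.78
tcp_pos: [0.5569, 0.0598, 0.2913]
ee_rot: [[-0.903, 0.43, -0.003], [0.43, 0.903, -0.0], [0.003, -0.002, -1.0]]
ft_force: [0.4, 0.4, -4.0]
width: 0.011
grasp_force: 109.2
```

Request:
send_rows(steps="0 0 0 0 0;0 0 0 0 0;0 0 0 0 0;0 0 0 0 0")

```text
time_s: 33.12
tcp_pos: [0.5582, 0.0629, 0.2927]
ee_rot: [[-0.905, 0.426, -0.001], [0.426, 0.905, 0.0], [0.001, -0.0, -1.0]]
ft_force: [0.2, 0.7, -4.6]
width: 0.0106
grasp_force: 109.2
```

Run:
```python
from h import *;from cell import bot
d,w,T,s=wrist(bot,'w7');print(s['time_s'],inh(s['tcp_pos']))
loc=(w-s['tcp_pos'])@s['ee_rot']
for sg in(-1,1):
  for lo,hi in((.03,.05),(.055,.07),(.075,.095)):
    k=(sg*loc[...,0]>.03)&(sg*loc[...,0]<.07)&(np.abs(loc[...,1])<.03)&(loc[...,2]>lo)&(loc[...,2]<hi);p=loc[k]
    if len(p)>20: print(sg,lo,len(p),np.percentile(p,[2,50,98],axis=0).round(4).tolist())
p=H-Y*.0005;print(go(bot,*p,.295,64.7))
```

```text
33.1167 [ 0.0003 -0.059   0.2927]
1 0.03 588 [[0.0414, -0.0192, 0.0302], [0.049, -0.0053, 0.0388], [0.052, 0.0157, 0.0488]]
1 0.055 245 [[0.0484, -0.0189, 0.0553], [0.051, -0.0023, 0.0625], [0.0512, 0.0152, 0.0682]]
1 0.075 195 [[0.051, -0.0199, 0.0758], [0.0511, -0.0027, 0.0827], [0.0513, 0.0144, 0.0933]]
(array([ 0.0586, -0.0001, -0.0021]), np.float64(0.1))
```

View pics/w7.png

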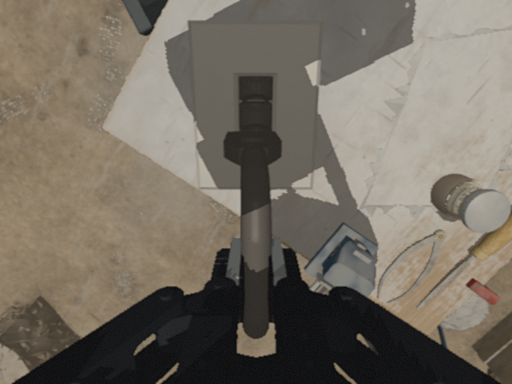

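The shackle hangs upright with its front strap at (252,148). It is offset about -2.5 mm in x, so I'll correct for that and move over the heads.

Request:
send_rows(steps="0 0.03 0.0024 0 0;0 0.0595 0.0024 0 0;0 0.0595 0.0024 0 0;0 0.0595 0.0024 0 0;0 0.0595 0.0024 0.01 0;0 0.0595 0.0024 0.018 0;0 0.0595 0.0024 0.02 0;0 0.0595 0.0024 0.02 0")

```text
time_s: 33.83
tcp_pos: [0.5053, 0.0892, 0.2718]
ee_rot: [[-0.904, 0.428, -0.002], [0.428, 0.904, -0.0], [0.002, -0.001, -1.0]]
ft_force: [-0.2, -0.0, -4.5]
width: 0.0107
grasp_force: 109.1
```

```bash
python3 -c "
from h import *;from cell import bot
p=H+Y*.0004+X*.0025;s=bot.sense();print(inh(s['tcp_pos']),s['ft_force'],go(bot,*p,.2,64.7))"
```

```text
[0.0016 0.     0.2718] [-0.20964739 -0.02186041 -4.49345223] (array([0.0002, 0.001 , 0.0718]), np.float64(-0.0))
```

Request:
send_rows(steps="0 0 0.0008 0.012 0;0 0 0.0008 0.024 0;0 0 0.0008 0.036 0;0 0 0.0008 0.047 0;0 0 0.0008 0.056 0;0 0 0.0008 0.063 0;0 0 0.0008 0.067 0;0 0 0.0008 0.068 0")

```text
time_s: 34.5
tcp_pos: [0.5057, 0.0901, 0.2046]
ee_rot: [[-0.904, 0.427, -0.001], [0.427, 0.904, -0.0], [0.001, -0.0, -1.0]]
ft_force: [0.3, 0.6, -4.4]
width: 0.0105
grasp_force: 109.3
```

Request:
send_rows(steps="0 0 0 0.001 0;0 0 0 0.002 0;0 0 0 0.002 0")

```text
time_s: 34.75
tcp_pos: [0.506, 0.0902, 0.2034]
ee_rot: [[-0.904, 0.427, 0.001], [0.427, 0.904, 0.0], [-0.0, 0.0, -1.0]]
ft_force: [0.8, -0.0, -4.5]
width: 0.0105
grasp_force: 109.3
```

```bash
python3 -c "
from h import *;from cell import bot
p=H+Y*.0004+X*.0025;s=bot.sense();print(inh(s['tcp_pos']),s['ft_force'],go(bot,*p,.2,64.7))"
```

```text
[ 2.700e-03 -2.000e-04  2.034e-01] [ 0.79053929 -0.04846991 -4.54198907] (array([ 0.0006, -0.0002,  0.0034]), np.float64(0.0))
```

Request:
send_rows(steps="0 0 0 0.001 0;0 0 0 0.002 0;0 0 0 0.003 0;0 0 0 0.003 0")

```text
time_s: 35.08
tcp_pos: [0.5058, 0.0902, 0.2001]
ee_rot: [[-0.904, 0.427, -0.0], [0.427, 0.904, 0.0], [0.0, -0.0, -1.0]]
ft_force: [1.0, 0.5, -4.5]
width: 0.0108
grasp_force: 109.3
```

Request:
send_rows(steps="0 0 0 0.001 0;0 0 0 0.0015 0;0 0 0 0.0015 0;0 0 0 0.0015 0")

```text
time_s: 35.42
tcp_pos: [0.506, 0.0902, 0.1998]
ee_rot: [[-0.904, 0.427, 0.001], [0.427, 0.904, 0.0], [-0.001, 0.001, -1.0]]
ft_force: [-7.3, -0.7, 16.6]
width: 0.0107
grasp_force: 112.0
```

Contact with the stone; release gently and rise.

Request:
send_rows(steps="0 0 0 -0.0005 0;15 0 0 -0.0005 0;30 0 0 -0.0005 0;50 0 0 -0.0005 0;60 0 0 -0.0005 0;60 0 0 -0.0005 0;60 0 0 -0.02 0;60 0 0 -0.06 0")

```text
time_s: 36.08
tcp_pos: [0.5037, 0.09, 0.2558]
ee_rot: [[-0.904, 0.427, -0.008], [0.427, 0.904, -0.0], [0.007, -0.004, -1.0]]
ft_force: [-0.3, -0.4, 0.1]
width: 0.051
grasp_force: 0.0
```

Request:
send_rows(steps="80 -0.03 0 -0.03 0;80 -0.07 0 -0.05 0;80 -0.08 0 -0.05 0;80 -0.08 0 -0.05 0;80 -0.08 0 -0.05 0;80 -0.08 0 -0.05 0")

```text
time_s: 36.58
tcp_pos: [0.5773, 0.0562, 0.308]
ee_rot: [[-0.904, 0.427, -0.002], [0.427, 0.904, 0.0], [0.001, -0.001, -1.0]]
ft_force: [-0.4, 0.8, -0.0]
width: 0.0684
grasp_force: 0.0
```

Run:
```python
from h import *;from cell import bot
d,w,T,s=wrist(bot,'w8');print(s['time_s'],s['tcp_pos'])
e=w[...,:2]-H;hx,hy=e@X,e@Y;z=w[...,2];q=np.stack([hx,hy],-1)
for n,m in(('bow',(z>.205)&(z<.235)&(abs(hy)<.06)&(abs(hx)<.03)),('straps',(z>.112)&(z<.16)&(abs(hy)>.037)&(abs(hy)<.06)&(abs(hx)<.03)),('s-',(z>.112)&(z<.16)&(hy<-.04)&(hy>-.06)&(abs(hx)<.03))):
    print(n,m.sum(),rect(q[m]) if m.sum()>5 else '',np.percentile(z[m],97) if m.sum() else '')
d=bot.read_camera('side');c=d['frame'][100:260,80:280,::-1];cv2.imwrite('pics/s8.png',cv2.resize(c,(750,600)))
```

```text
36.5833 [0.57730581 0.05623062 0.30800223]
bow 2384 (array([ 0.4, -0.8]), array([13.8, 93.1]), 0.3) 0.22516446363090192
straps 406 (array([ 0.6, -0.8]), array([ 36. , 103.6]), 0.1) 0.1591442679181956
s- 180 (array([  0.7, -47.6]), array([35.5, 10. ]), 0.1) 0.15875791019560342
```

View pics/s8.png

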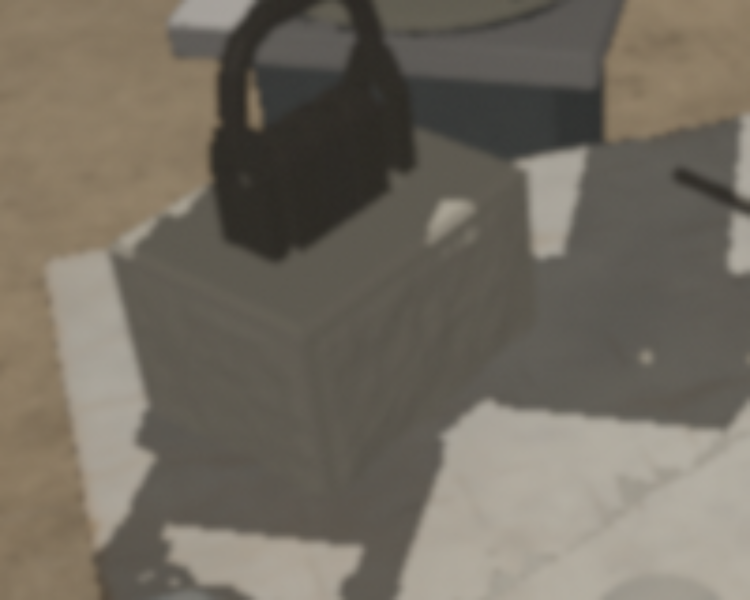

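View pics/w8.png

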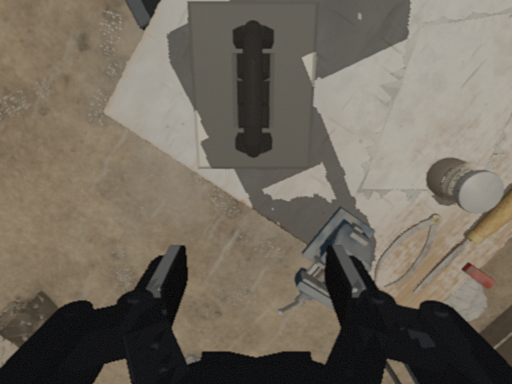

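The shackle stands astride the heads, with straps at (253,35) and (253,145). It is centred at (0.6, -0.8) mm, upright, with nothing touching it, so I'm handing in.

```bash
python3 -c "
from cell import bot
print(bot.finish_job())"
```

```text
the job is handed in; nothing more can be done
None
```

The lewis is set, with both flared legs out under the undercut, the middle leg locked down between them and the shackle astride the heads, and I handed the job in at about 37 s; no verdict came back.

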